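Find the loose peg of the jar rack by its play

TASK

One of the four pegs of the jar-drying rack has lost its glue. Wiggle the pegs side to side near the top, gently but through whatever play there is, to feel which one is loose, never levering hard on one that is tight; then draw the loose peg out and set it in the grey bowl for regluing without dropping it, leaving the tight pegs, the bowl and everything else where they are.

Things in the scene. Friction and masses are not known exactly. Their poses are not given: they have to be found in the camera images.
- peg_a_mid (a point): beech peg standing in the rack, 18 mm across, 160 mm long: 54 mm sunk in its bore, 106 mm free, top about 164 mm above the table; about 45 g. The four pegs look alike. This point is its centre, about 84 mm above the table, 80 mm below its top; z runs up along it. It is in the bore at y = -120 mm of the rack. (Out of sight its foot has a 12 mm neck, 3 mm high.)
- peg_b_mid (a point): a beech peg exactly like peg a, in the rack's bore at y = -40 mm; this point is its centre, 80 mm below its top; z runs up along it.
- peg_c_mid (a point): a beech peg exactly like peg a, in the rack's bore at y = 40 mm; this point is its centre, 80 mm below its top; z runs up along it.
- peg_d_mid (a point): a beech peg exactly like peg a, in the rack's bore at y = 120 mm; this point is its centre, 80 mm below its top; z runs up along it.
- rack: jar rack: beech block 336 mm long (own y), 92 wide (own x), 58 high, held fast; origin centre of underside. Three pegs are glued: gripped near the top they give 1 to 3 mm by the time the sideways push reaches 10 N, and do not come out. One, in any bore, is loose: a few newtons swing its top about 8 mm each way, in any direction, before the bore stops it, and it lifts straight out.
- bowl: grey silicone bowl, loose, 170 mm across the rim and 85 mm high, wall and floor 4 to 5 mm thick, floor narrower than the rim; origin at the centre of its underside.
- banneton: bystander: oval wicker proofing basket, about 250 x 155 mm and 68 mm high, loose; origin at the centre of its underside.
- rolling_pin: bystander: wooden rolling pin 440 mm long, 52 mm thick, lying along its own y behind the rack; origin under its middle.
- sugar_pot: bystander: white ceramic sugar pot with lid and two ears, 98 mm across, 113 mm high; origin at the centre of its underside.
- glue: bystander: white glue bottle with orange cap, 48 mm across, 150 mm high; origin at the centre of its underside.
Not all that is in view belongs to the job. What is shaped like the part that bears peg_b_mid but red or turquoise is not meant.

How it is judged:
By the outcome, as a careful person would: the job done as asked, in the order asked, and still so for the second after the job is handed in, with the robot touching nothing.
It also fails if it takes over 67 s, if anything falls off the work surface, if the arm or the gripper's body presses on something with over 40 N, if the wrist force passes 120 N, or if a joint passes its speed limit or range.

ROBOT

A 6-joint arm with a two-finger parallel gripper is mounted at the origin on the work surface. World frame = base frame: x ahead of the robot, y to its left, z up, the work surface at z = 0. Lengths are in m, angles in degrees, forces in N, time in s.
With the tool pointing down it reaches from about 0.25 to 0.725 m from the base axis. Payload 9.7 kg.
Tool frame: the origin (TCP) lies on the centre line of the jaws, within the pads' length; the fingertips stand bot.nose_length ahead of it and the grasp point (between the pads) lies 11 mm behind it (bot.nose_length is the distance from the TCP to the fingertips, in m); z points along the fingers, y is the line along which they close (so a half turn about z gives the same grasp; the last joint's range is limited). The gripper opens to 85 mm and grips with 20 to 120 N. Pads are 22 mm wide; open, the fingers measure 114 mm over their backs; the gripper's body (76 mm by 85 mm) begins 54 mm behind the grasp point. The pads swing forward as they close: fully open they stand 13 mm farther back than shut.
Start: joints at [72.365, 4.979, 10.078, 95.1, 0, 90], TCP at [0.167, 0.524, 0.212] pointing down, gripper open.
Joint ranges: [-179.16, 179.16], [-48.56, 103.87], [-65.8, 70.77], [-126.05, 130.52], [-82.76, 87.17], [-180, 180]. Speed limits (degrees/s): [127.2, 127.2, 147.25, 180, 180, 180].

INTERFACE

Orientations are given as [roll, pitch, yaw] about the fixed x, y, z axes, in that order (R = Rz(yaw) Ry(pitch) Rx(roll)).
In Python, from workcell import bot gives the robot as it stands. The module is installed in compiled form; this text tells all that it offers.
- The arm moves only by the shell command python3 -m inch 'ROWS' [OPENING] [FORCE]. ROWS is JSON, a list of rows, each a list of 4 numbers: the shift along the world's x, y, z in cm, then the turn about the world's z in degrees. A call has exactly 8 rows; each row is the pose to reach, as a shift and turn from the pose commanded when the call began; what a row does not reach only later rows make up. A row lasts 1/8 s, in which the tool goes at most 62.5 mm and 10.7 degrees, less where a joint would pass 70% of its speed; a pose out of reach is approached as far as the arm can. A call with a gripper value outside its range is refused whole. OPENING is the finger opening in cm, from 0 to 8.54, set as the call begins (- or left out, the last holds). The fingers move at their own pace and stop on an object; FORCE is the grip in N (left out, the last holds). Time passes only in rows, so rows that repeat a pose let the fingers close, or fill a call up. It gives the time, the measured TCP pose, the force, the opening and the grip force at its end, in the units of the state.
- bot.get_obs(): the state, without advancing time (a new reading comes with each control period).
- bot.camera(name): name is "scene" or "top" or "wrist"; returns a dict with "img" (384x512x3 uint8, red, green, blue), "fovy" (degrees; the focal length in pixels is half the picture's height over the tangent of half this angle, whatever the lens; pixels are square), "cx", "cy" (the principal point, pixels), "R" (3x3) and "t" (3): a world point X has camera coordinates R X + t; the wrist camera has in their place "mount" (4x4, takes a point from camera to tool coordinates, whose origin is the TCP and whose axes are the flange's). Camera axes: x right, y down, z forward; pixel columns grow to the right and rows downward; lengths in m; the calibration is good to about 2 mm. A picture is of the moment at which its call begins: read the wrist's pose just before it. There is no depth.
- bot.job_done(): hands the job in; it is judged then, once.
Trained networks look in a picture, given as the dict that the camera call returned (one of the last four; its "shot" number tells which), for a name from the list of things; names that differ only in an ending like _2 or _b are one class to them, and where a whole thing is asked for, a point or a joint stands for the part that bears it (a point fixed in the world has none). Each returns a list of dicts, best first, with "score" (0 to 1); they miss things now and then, are a little off and sometimes report something else, mostly with a low value. They report only what shows in the picture. A call takes as long as a camera call. They do not tell look-alikes from the thing itself.
- bot.find_in(thing, picture): "point" ([column, row] in pixels, amid what is visible of it).
- bot.landmark_of(thing, picture): "point" ([column, row] in pixels: a listed point, or the origin of a listed thing).
The state is a dict: "time": time; "q": joint angles; "qd": joint speeds; "joint_efforts": joint torques, N m; "ee_pos": TCP position; "tcp_rot": TCP orientation; "wrist_force": force on the tool from outside, world axes, zero at the start; "torque": the same for the moment, N m; "opening": finger opening in m; "grasp_force": force on a finger pad.
Only numpy, scipy, OpenCV 4.12 (cv2) and the standard library are available. Lean on these libraries where they do the work, as an engineer would, in place of code of your own. Each camera call takes 0.05 s, during which the arm holds its last target. There are 200 camera calls.

## Working session

There is one attempt and no reset: what is moved stays moved. The work goes in short steps, Python scripts to look and compute and a shell command to move; the robot and the scene stay as the last step left them, time stands still between calls to the robot, and variables do not carry over. Pictures are saved under pics/ and viewed, at most 10 in all, crops included, and the job is handed in when it is done.

```bash
mkdir -p pics; cat > h.py <<'E'
import numpy as np, cv2
from workcell import bot
def ray(c,p):
    f=c["img"].shape[0]/2/np.tan(np.radians(c["fovy"])/2)
    d=np.array([(p[0]-c["cx"])/f,(p[1]-c["cy"])/f,1.0])
    R=np.array(c["R"]);t=np.array(c["t"])
    return -R.T@t, R.T@d
def atz(c,p,z):
    o,d=ray(c,p); return o+d*(z-o[2])/d[2]
def proj(c,X):
    f=c["img"].shape[0]/2/np.tan(np.radians(c["fovy"])/2)
    v=np.array(c["R"])@np.array(X)+np.array(c["t"]); return np.array([f*v[0]/v[2]+c["cx"],f*v[1]/v[2]+c["cy"]])
def save(c,n): cv2.imwrite("pics/"+n,cv2.cvtColor(c["img"],cv2.COLOR_RGB2BGR))
E
python3 - <<'E'
from h import *
np.set_printoptions(precision=4,suppress=True)
Z=dict(peg_a_mid=.084,peg_b_mid=.084)
ims=[]
for n in("scene","top"):
    c=bot.camera(n); ims.append(c["img"])
    print(n,c["fovy"],c["cx"],c["cy"],"cam",-np.array(c["R"]).T@c["t"])
    for th in("peg_a_mid","rack","bowl","banneton","rolling_pin","sugar_pot","glue"):
        for r in bot.landmark_of(th,c)[:6]:
            print(th,round(r["score"],2),np.round(r["point"],1),atz(c,r["point"],Z.get(th,0)))
for n,i in zip(("scene","top"),ims): save({"img":cv2.resize(i,None,fx=1.5,fy=1.5)},n+"1.png")
o=bot.get_obs();print(o,bot.nose_length)
E
```

```text
scene 46.578695087209276 255.84571271035492 193.5864005291267 cam [1.0799 0.7223 0.796 ]
peg_a_mid 0.46 [258.4 160.2] [ 0.4552 -0.097   0.084 ]
rack 0.71 [280.6 216.7] [ 0.4917  0.0529 -0.    ]
bowl 0.74 [219.4 141.8] [ 0.4226 -0.3545  0.    ]
banneton 0.68 [221.7 147.1] [ 0.4339 -0.3232  0.    ]
rolling_pin 0.7 [185.3 241.6] [ 0.7437 -0.0141  0.    ]
sugar_pot 0.78 [301.7 336.5] [0.6865 0.3621 0.    ]
top 47.59169938304668 254.80026549494568 189.73768523199416 cam [ 0.4266 -0.0057  1.1533]
peg_a_mid 0.43 [291.8 227. ] [ 0.4643 -0.0777  0.084 ]
rack 0.87 [244.9 220.6] [0.4832 0.0406 0.    ]
rack 0.73 [377.3 149. ] [ 0.6779 -0.313   0.    ]
bowl 0.65 [126.9 241.2] [0.4265 0.3522 0.    ]
bowl 0.56 [128.7 143.1] [0.6911 0.3589 0.    ]
banneton 0.95 [388.5 243.6] [ 0.4259 -0.3358  0.    ]
banneton 0.69 [230.7 211.2] [0.5078 0.0786 0.    ]
rolling_pin 0.81 [267.5 119.6] [ 0.758  -0.0178  0.    ]
sugar_pot 0.61 [123.5 145.2] [0.6852 0.3728 0.    ]
sugar_pot 0.43 [386.6 246.6] [ 0.4181 -0.3307  0.    ]
glue 0.86 [375.5 152.4] [ 0.6686 -0.308   0.    ]
{'time': 0.8, 'q': array([72.3655,  4.9787, 10.0775, 95.0997,  0.0009, 90.0007]), 'qd': array([-0.0655,  0.0697,  0.0154,  0.0584, -0.0075,  0.1075]), 'joint_efforts': array([ -0.0004, -52.0045,  46.4845,   0.001 ,  -0.0001,  -0.    ]), 'ee_pos': array([0.1666, 0.5241, 0.2125]), 'tcp_rot': array([-179.9992,   -0.0009,  162.3648]), 'wrist_force': array([-0.4919,  0.1416, -1.3485]), 'torque': array([-0.0286,  0.0393, -0.0196]), 'grasp_force': 0.0, 'opening': 0.08512707157872015} 0.008
```

View pics/scene1.png

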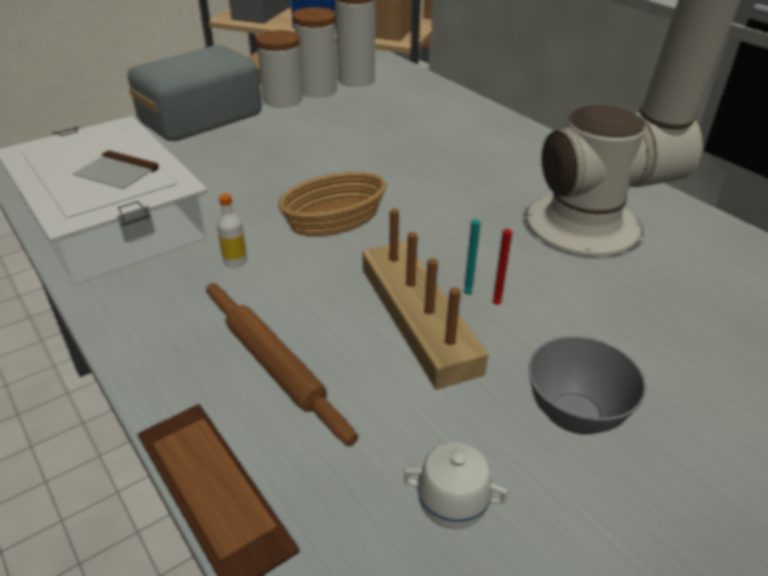

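View pics/top1.png

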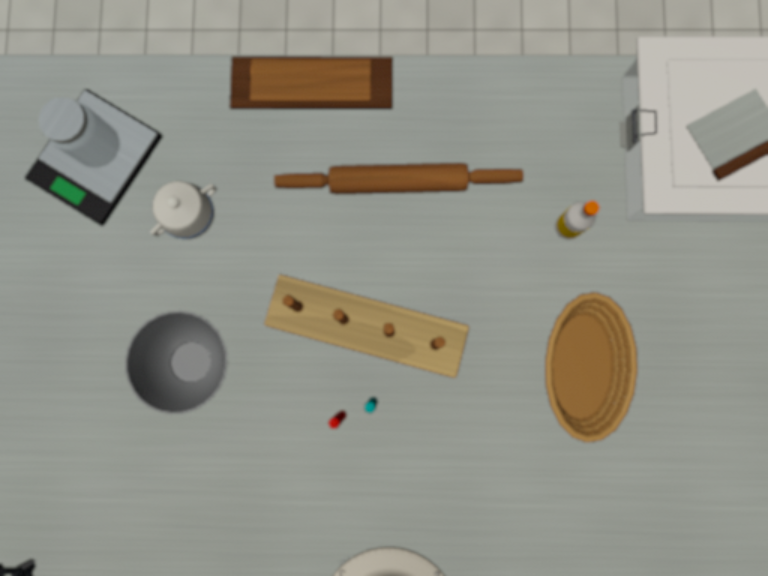

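```bash
python3 - <<'E'
from h import *
from scipy.optimize import least_squares
np.set_printoptions(precision=4,suppress=True)
c=bot.camera("top"); s=bot.camera("scene")
cor=np.array([(281,275),(469,325),(457,377),(265,325)])/1.5
tops=np.array([(288,300),(337,314),(388,329),(438,342.5)])/1.5
stops=np.array([(453,291),(432,262),(412,236),(394,211)])/1.5
Y=[.12,.04,-.04,-.12]
loc=[(.046,.168,.058),(.046,-.168,.058),(-.046,-.168,.058),(-.046,.168,.058)]
def W(p,l):
    a=p[2];l=np.array(l);return np.array([p[0]+np.cos(a)*l[0]-np.sin(a)*l[1],p[1]+np.sin(a)*l[0]+np.cos(a)*l[1],l[2]])
def res(p):
    r=[proj(c,W(p,l))-q for l,q in zip(loc,cor)]
    r+=[proj(c,W(p,(0,y,.164)))-q for y,q in zip(Y,tops)]
    r+=[proj(s,W(p,(0,y,.164)))-q for y,q in zip(Y,stops)]
    return np.ravel(r)
f=least_squares(res,[.48,.04,-.2],loss='soft_l1')
print(f.x,np.degrees(f.x[2]));print(res(f.x).reshape(-1,2))
for n,y in zip("dcba",Y):print(n,W(f.x,(0,y,.164)))
im=c["img"].copy();im=cv2.resize(im[150:300,70:340],None,fx=2.9,fy=2.9,interpolation=cv2.INTER_CUBIC)
for y in Y:
  for z,col in((.164,(255,0,0)),(.058,(0,255,0))):
    p=(proj(c,W(f.x,(0,y,z)))-[70,150]+.5)*2.9-.5;cv2.circle(im,tuple(int(v) for v in p),3,col,-1)
for l in loc:
    p=(proj(c,W(f.x,l))-[70,150]+.5)*2.9;cv2.circle(im,tuple(int(v) for v in p),3,(0,0,255),-1)
# bowl
for n,k in(("top",c),("scene",s)):
    hsv=cv2.cvtColor(k["img"],cv2.COLOR_RGB2HSV)
    m=((hsv[...,2]<115)&(hsv[...,1]<50)).astype(np.uint8)
    n_,lab,st,ce=cv2.connectedComponentsWithStats(m)
    print([ (st[i],ce[i]) for i in range(1,n_) if 1500<st[i,4]<9000])
save({"img":im},"crop1.png")
m=np.array([.4265,.3522,0])
for z in(0,.085):print(proj(c,[*m[:2],z]),atz(c,np.array((176,361.5))/1.5,.085),atz(s,np.array((586,386))/1.5,.045))
for n,(a) in dict(red=((335,422),(506,233)),turq=((370,406),(475,223))).items(): 
    o1,d1=ray(c,np.array(a[0])/1.5);o2,d2=ray(s,np.array(a[1])/1.5)
    t=np.linalg.lstsq(np.c_[d1,-d2],o2-o1,rcond=None)[0];print(n,o1+d1*t[0],o2+d2*t[1])
E
```

```text
[ 0.4904  0.0412 -0.2602] -14.9081760245284
[[-2.1854 -1.5864]
 [ 0.5082 -0.0331]
 [-0.7582  0.9928]
 [-1.8394 -0.0767]
 [-0.6277  0.0307]
 [ 0.2937 -0.0857]
 [ 0.1433 -0.7971]
 [ 0.9241 -0.4358]
 [ 0.7184 -1.2196]
 [-0.1121 -1.4792]
 [-0.089  -1.7304]
 [-0.1015 -0.9338]]
d [0.5212 0.1571 0.164 ]
c [0.5006 0.0798 0.164 ]
b [0.4801 0.0025 0.164 ]
a [ 0.4595 -0.0748  0.164 ]
[(array([  84,  208,   66,   67, 2901], dtype=int32), array([114.5708, 241.2492]))]
[(array([  84,    0,  166,   95, 7752], dtype=int32), array([168.9886,  50.0061])), (array([ 352,  225,   79,   65, 3952], dtype=int32), array([389.7551, 256.2993]))]
[126.8988 241.181 ] [0.4267 0.3494 0.085 ] [0.4081 0.3463 0.045 ]
[116.1926 241.0925] [0.4267 0.3494 0.085 ] [0.4081 0.3463 0.045 ]
red [0.3382 0.0818 0.1526] [0.337  0.0829 0.1528]
turq [0.3626 0.0292 0.1544] [0.3611 0.0306 0.1545]
```

View pics/crop1.png

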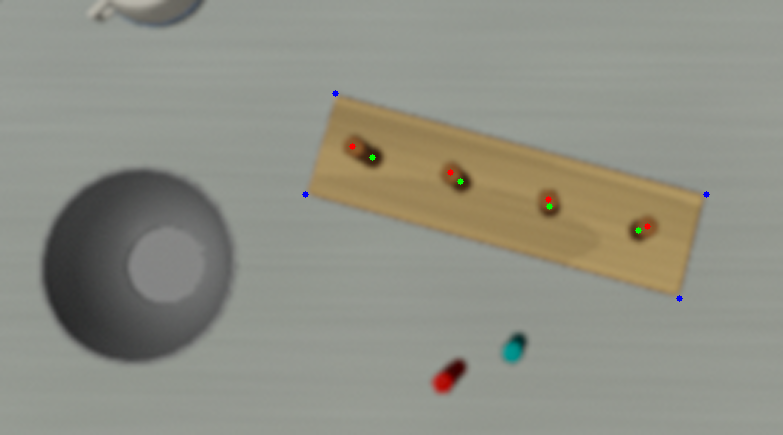

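Candidates (crop pixels): the beech pegs d (352,146), c (450,173), b (548,200) and a (647,226) stand in the rack. The look-alikes are red (443,383) and turquoise (514,352), both standing free on the table. The crop shows the model tops (red dots) on the brown pegs. The wanted peg must be one of a–d, so I'll start with d.

```bash
python3 -m inch '[[4,-4.2,0,0],[8.5,-8.8,0,1],[13,-13.4,0,2],[17.5,-18,0,2.7],[22,-22.8,0,2.7],[26.5,-27.5,0,2.7],[31,-32,0,2.7],[35.4,-36.7,0,2.7]]' 5.0 25
python3 - <<'E'
from h import *
from scipy.spatial.transform import Rotation as Ro
o=bot.get_obs(); c=bot.camera("wrist")
M=np.array(c["mount"]);T=np.eye(4);T[:3,:3]=Ro.from_euler("xyz",o["tcp_rot"],degrees=True).as_matrix();T[:3,3]=o["ee_pos"]
C=T@M; c["R"]=C[:3,:3].T; c["t"]=-c["R"]@C[:3,3]
print(o["ee_pos"],o["tcp_rot"],o["wrist_force"],C[:3,3])
im=c["img"].copy()
for p in((.5212,.1571),(.5006,.0798)):
    for z in(.164,.058):
        q=proj(c,[*p,z]);print(q);cv2.circle(im,tuple(int(v) for v in q),3,(0,255,0),-1)
np.savez("w.npz",R=c["R"],t=c["t"],fovy=c["fovy"],cx=c["cx"],cy=c["cy"],img=c["img"])
save({"img":im},"w1.png")
E
```

```text
time: 1.9
ee_pos: [0.512, 0.1659, 0.2127]
tcp_rot: [180.0, 0.0, 165.1]
wrist_force: [1.3, 0.7, -0.2]
opening: 0.0501
grasp_force: 0.0
[0.51196206 0.16590852 0.21268126] [1.79972475e+02 2.89681146e-02 1.65060284e+02] [ 1.30198126  0.67361203 -0.17903403] [0.4408252  0.184648   0.37564506]
[250.22752078 217.71419403]
[252.72400063 179.95483072]
[139.71978897 217.80207289]
[176.32009339 180.00412304]
```

View pics/w1.png

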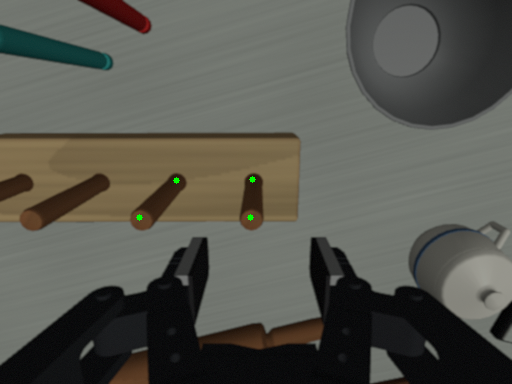

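Wrist view: peg d's top is at (251,218) and peg c's at (142,219), both within about 1–2 px of the model.

```bash
python3 -m inch '[[0,0,0,0],[0,0,-0.5,0],[0,0,-1,0],[0,0,-1.5,0],[0,0,-2,0],[0,0,-2,0],[0,0,-2,0],[0,0,-2,0]]' 5.0 25
```

```text
time: 2.95
ee_pos: [0.5108, 0.1676, 0.1927]
tcp_rot: [180.0, 0.0, 165.1]
wrist_force: [-0.1, -0.0, 0.1]
opening: 0.05
grasp_force: 0.0
```

```bash
python3 -m inch '[[0.5,-0.5,0,0],[1.04,-0.96,0,0],[1.04,-0.96,-1.5,0],[1.04,-0.96,-3,0],[1.04,-0.96,-4.3,0],[1.04,-0.96,-5.4,0],[1.04,-0.96,-5.4,0],[1.04,-0.96,-5.4,0]]' 4.0 20
python3 -m inch '[[0,0,0,0],[0,0,0,0],[0,0,0,0],[0,0,0,0],[0,0,0,0],[0,0,0,0],[0,0,0,0],[0,0,0,0]]' 1.6 20
```

```text
time: 3.95
ee_pos: [0.5212, 0.1581, 0.1389]
tcp_rot: [180.0, 0.0, 165.1]
wrist_force: [-0.0, -0.7, -0.6]
opening: 0.0398
grasp_force: 0.0
time: 4.95
ee_pos: [0.5214, 0.1581, 0.139]
tcp_rot: [180.0, 0.1, 165.1]
wrist_force: [0.2, 0.3, 4.4]
opening: 0.0164
grasp_force: 18.3
```

```bash
python3 -m inch '[[0.05,-0.01,0,0],[0.1,-0.03,0,0],[0.15,-0.04,0,0],[0.19,-0.05,0,0],[0.19,-0.05,0,0],[0.19,-0.05,0,0],[0.19,-0.05,0,0],[0.19,-0.05,0,0]]'
```

```text
time: 5.95
ee_pos: [0.523, 0.1577, 0.1391]
tcp_rot: [180.0, 0.0, 165.1]
wrist_force: [-1.9, 0.2, 5.6]
opening: 0.0164
grasp_force: 18.4
```

```bash
python3 -m inch '[[0.05,-0.01,0,0],[0.1,-0.03,0,0],[0.15,-0.04,0,0],[0.19,-0.05,0,0],[0.19,-0.05,0,0],[0.19,-0.05,0,0],[0.19,-0.05,0,0],[0.19,-0.05,0,0]]'
```

```text
time: 6.95
ee_pos: [0.5243, 0.1573, 0.1391]
tcp_rot: [180.0, -0.0, 165.1]
wrist_force: [-5.8, 1.1, 7.8]
opening: 0.0162
grasp_force: 18.5
```

```bash
python3 -m inch '[[0.05,-0.01,0,0],[0.1,-0.03,0,0],[0.15,-0.04,0,0],[0.15,-0.04,0,0],[0.15,-0.04,0,0],[0.15,-0.04,0,0],[0.15,-0.04,0,0],[0.15,-0.04,0,0]]'
```

```text
time: 7.95
ee_pos: [0.5252, 0.1571, 0.139]
tcp_rot: [180.0, -0.1, 165.1]
wrist_force: [-6.9, 1.9, 8.6]
opening: 0.0161
grasp_force: 18.6
```

```bash
python3 -m inch '[[-0.15,0.04,0,0],[-0.3,0.08,0,0],[-0.4,0.1,0.1,0],[-0.53,0.14,0.1,0],[-0.53,0.14,0.1,0],[-0.53,0.14,0.1,0],[-0.53,0.14,0.1,0],[-0.53,0.14,0.1,0]]'
python3 -m inch '[[-0.1,0.03,0,0],[-0.2,0.05,0,0],[-0.3,0.08,0,0],[-0.3,0.08,0,0],[-0.3,0.08,0,0],[-0.3,0.08,0,0],[-0.3,0.08,0,0],[-0.3,0.08,0,0]]'
```

```text
time: 8.95
ee_pos: [0.5211, 0.158, 0.1394]
tcp_rot: [-180.0, -0.0, 165.1]
wrist_force: [0.6, 0.5, -0.1]
opening: 0.0165
grasp_force: 17.9
time: 9.95
ee_pos: [0.5184, 0.1587, 0.1394]
tcp_rot: [-180.0, 0.0, 165.1]
wrist_force: [4.6, -1.4, -4.6]
opening: 0.0163
grasp_force: 17.7
```

```bash
python3 -m inch '[[0.3,-0.08,0,0],[0.3,-0.08,0,0],[0.3,-0.08,0,0],[0.3,-0.08,1,0],[0.3,-0.08,3,0],[0.3,-0.08,5,0],[-0.7,-4,5,0],[-1.7,-7.8,5,0]]' 4.0 20
python3 -m inch '[[0,0,0,0],[0,0,0,0],[0,0,-1,0],[0,0,-2.5,0],[0,0,-4,0],[0,0,-5.1,0],[0,0,-5.1,0],[0,0,-5.1,0]]'
python3 -m inch '[[0,0,0,0],[0,0,0,0],[0,0,0,0],[0,0,0,0],[0,0,0,0],[0,0,0,0],[0,0,0.1,0],[0,0,0.1,0]]' 1.6 25
```

```text
time: 10.95
ee_pos: [0.501, 0.0803, 0.1904]
tcp_rot: [180.0, 0.1, 165.1]
wrist_force: [-0.0, -0.1, -0.5]
opening: 0.0399
grasp_force: 0.0
time: 11.95
ee_pos: [0.5013, 0.0809, 0.1389]
tcp_rot: [180.0, 0.0, 165.1]
wrist_force: [-0.0, -0.4, -0.2]
opening: 0.0399
grasp_force: 0.0
time: 12.95
ee_pos: [0.5009, 0.0809, 0.1391]
tcp_rot: [-180.0, -0.0, 165.1]
wrist_force: [0.8, 1.7, -0.1]
opening: 0.0164
grasp_force: 18.0
```

```bash
python3 -m inch '[[0.05,-0.01,0,0],[0.1,-0.03,0,0],[0.15,-0.04,0,0],[0.2,-0.05,0,0],[0.25,-0.06,0,0],[0.29,-0.08,0,0],[0.29,-0.08,0,0],[0.29,-0.08,0,0]]'
```

```text
time: 13.95
ee_pos: [0.5038, 0.0801, 0.1393]
tcp_rot: [-180.0, -0.0, 165.1]
wrist_force: [-2.4, 1.6, -2.3]
opening: 0.0164
grasp_force: 17.8
```

```bash
python3 -m inch '[[0.05,-0.01,0,0],[0.1,-0.03,0,0],[0.15,-0.04,0,0],[0.19,-0.05,0,0],[0.19,-0.05,0,0],[0.19,-0.05,0,0],[0.19,-0.05,0,0],[0.19,-0.05,0,0]]'
```

```text
time: 14.95
ee_pos: [0.5051, 0.0797, 0.1392]
tcp_rot: [-180.0, -0.1, 165.1]
wrist_force: [-7.1, 1.8, -2.2]
opening: 0.0165
grasp_force: 17.8
```

```bash
python3 -m inch '[[-0.2,0.05,0,0],[-0.4,0.1,0,0],[-0.6,0.16,0,0],[-0.8,0.21,0,0],[-0.8,0.21,0,0],[-0.8,0.21,0,0],[-0.8,0.21,0,0],[-0.8,0.21,0,0]]'
python3 -m inch '[[0.3,-0.08,0,0],[0.3,-0.08,0,0],[0.3,-0.08,0,0],[0.3,-0.08,1,0],[0.3,-0.08,3,0],[0.3,-0.08,5,0],[-0.7,-4,5,0],[-1.7,-7.8,5,0]]' 4.0 20
python3 -m inch '[[0,0,0,0],[0,0,0,0],[0,0,-1,0],[0,0,-2.5,0],[0,0,-4,0],[0,0,-5.1,0],[0,0,-5.1,0],[0,0,-5.1,0]]'
python3 -m inch '[[0,0,0,0],[0,0,0,0],[0,0,0,0],[0,0,0,0],[0,0,0,0],[0,0,0,0],[0,0,0.1,0],[0,0,0.1,0]]' 1.6 25
```

```text
time: 15.95
ee_pos: [0.4985, 0.0815, 0.1395]
tcp_rot: [-180.0, 0.1, 165.1]
wrist_force: [6.0, -2.1, -8.1]
opening: 0.0163
grasp_force: 17.5
time: 16.95
ee_pos: [0.4809, 0.003, 0.1905]
tcp_rot: [180.0, 0.1, 165.1]
wrist_force: [0.1, -0.9, -0.3]
opening: 0.04
grasp_force: 0.0
time: 17.95
ee_pos: [0.4811, 0.0036, 0.1389]
tcp_rot: [180.0, 0.0, 165.1]
wrist_force: [-0.4, -0.4, 0.2]
opening: 0.0398
grasp_force: 0.0
time: 18.95
ee_pos: [0.4807, 0.0037, 0.1391]
tcp_rot: [-180.0, -0.0, 165.1]
wrist_force: [-0.3, 0.8, 0.0]
opening: 0.0167
grasp_force: 18.0
```

```bash
python3 -m inch '[[0.05,-0.01,0,0],[0.1,-0.03,0,0],[0.15,-0.04,0,0],[0.2,-0.05,0,0],[0.25,-0.06,0,0],[0.29,-0.08,0,0],[0.29,-0.08,0,0],[0.29,-0.08,0,0]]'
```

```text
time: 19.95
ee_pos: [0.4836, 0.0029, 0.1393]
tcp_rot: [-180.0, -0.0, 165.1]
wrist_force: [-3.9, 0.7, -3.1]
opening: 0.0166
grasp_force: 17.8
```

```bash
python3 -m inch '[[0.05,-0.01,0,0],[0.1,-0.03,0,0],[0.15,-0.04,0,0],[0.19,-0.05,0,0],[0.19,-0.05,0,0],[0.19,-0.05,0,0],[0.19,-0.05,0,0],[0.19,-0.05,0,0]]'
```

```text
time: 20.95
ee_pos: [0.4849, 0.0025, 0.1392]
tcp_rot: [-180.0, -0.1, 165.1]
wrist_force: [-8.4, 1.7, -2.3]
opening: 0.0162
grasp_force: 17.8
```

```bash
python3 -m inch '[[-0.2,0.05,0,0],[-0.4,0.1,0,0],[-0.6,0.16,0,0],[-0.8,0.21,0,0],[-0.8,0.21,0,0],[-0.8,0.21,0,0],[-0.8,0.21,0,0],[-0.8,0.21,0,0]]'
python3 -m inch '[[0.3,-0.08,0,0],[0.3,-0.08,0,0],[0.3,-0.08,0,0],[0.3,-0.08,1,0],[0.3,-0.08,3,0],[0.3,-0.08,5,0],[-0.7,-4,5,0],[-1.7,-7.8,5,0]]' 4.0 20
python3 -m inch '[[0,0,0,0],[0,0,0,0],[0,0,-1,0],[0,0,-2.5,0],[0,0,-4,0],[0,0,-5.1,0],[0,0,-5.1,0],[0,0,-5.1,0]]'
python3 -m inch '[[0,0,0,0],[0,0,0,0],[0,0,0,0],[0,0,0,0],[0,0,0,0],[0,0,0,0],[0,0,0.1,0],[0,0,0.1,0]]' 1.6 25
```

```text
time: 21.95
ee_pos: [0.4783, 0.0042, 0.1394]
tcp_rot: [-180.0, 0.1, 165.1]
wrist_force: [4.9, -1.3, -8.4]
opening: 0.0162
grasp_force: 17.4
time: 22.95
ee_pos: [0.4607, -0.0742, 0.1906]
tcp_rot: [180.0, 0.1, 165.1]
wrist_force: [0.1, -0.5, -0.8]
opening: 0.0401
grasp_force: 0.0
time: 23.95
ee_pos: [0.4609, -0.0736, 0.1388]
tcp_rot: [180.0, 0.0, 165.1]
wrist_force: [-0.2, -0.6, -0.5]
opening: 0.0401
grasp_force: 0.0
time: 24.95
ee_pos: [0.4605, -0.0735, 0.1392]
tcp_rot: [-180.0, -0.0, 165.1]
wrist_force: [-0.2, -0.4, -0.5]
opening: 0.0162
grasp_force: 18.0
```

```bash
python3 -m inch '[[0.05,-0.01,0,0],[0.1,-0.03,0,0],[0.15,-0.04,0,0],[0.2,-0.05,0,0],[0.25,-0.06,0,0],[0.29,-0.08,0,0],[0.29,-0.08,0,0],[0.29,-0.08,0,0]]'
```

```text
time: 25.95
ee_pos: [0.4636, -0.0744, 0.1395]
tcp_rot: [180.0, 0.0, 165.1]
wrist_force: [-0.8, -0.6, -0.4]
opening: 0.0164
grasp_force: 18.0
```

```bash
python3 -m inch '[[0.1,-0.03,0,0],[0.2,-0.05,0,0],[0.29,-0.08,0,0],[0.29,-0.08,0,0],[0.1,-0.03,0,0],[-0.2,0.05,0,0],[-0.5,0.13,0,0],[-0.8,0.21,0,0]]'
python3 -m inch '[[0,0,0,0],[0,0,0,0],[0.1,-0.03,0,0],[0.3,-0.08,0,0],[0.5,-0.13,0,0],[0.5,-0.13,0,0],[0.5,-0.13,0,0],[0.5,-0.13,0.3,0]]' - 40
```

```text
time: 26.95
ee_pos: [0.4554, -0.0722, 0.1396]
tcp_rot: [-180.0, 0.0, 165.1]
wrist_force: [1.2, -0.1, -0.4]
opening: 0.0165
grasp_force: 18.0
time: 27.95
ee_pos: [0.4605, -0.0735, 0.1424]
tcp_rot: [-180.0, -0.0, 165.1]
wrist_force: [-0.1, 0.2, -0.6]
opening: 0.0164
grasp_force: 18.0
```

Peg a is loose: it swings ±5–6 mm at about 1 N, while d, c and b stiffened to 7–8 N within about 4 mm. Now I'll draw it out.

```bash
python3 -m inch '[[0,0,0,0],[0,0,0.5,0],[0,0,1.5,0],[0,0,3,0],[0,0,5,0],[0,0,7,0],[0,0,9,0],[0,0,10,0]]' 0.5 45
python3 -m inch '[[0,0,2,0],[0,0,4,0],[0,0,6.5,0],[0,0,9,0],[0,0,9,0],[0,0,9,0],[0,0,9,0],[0,0,9,0]]'
python3 - <<'E'
from h import *
o=bot.get_obs();print(o["ee_pos"])
s=bot.camera("scene");save({"img":cv2.resize(s["img"][40:300,150:490],None,fx=2.2,fy=2.2)},"lift.png")
E
```

```text
time: 28.95
ee_pos: [0.461, -0.0736, 0.2444]
tcp_rot: [180.0, 0.1, 165.1]
wrist_force: [0.1, -0.7, -0.5]
opening: 0.0147
grasp_force: 44.0
time: 29.95
ee_pos: [0.4604, -0.0735, 0.3319]
tcp_rot: [-180.0, -0.1, 165.1]
wrist_force: [0.3, -0.4, 0.1]
opening: 0.015
grasp_force: 44.0
[ 0.46042544 -0.07351817  0.33189932]
```

View pics/lift.png

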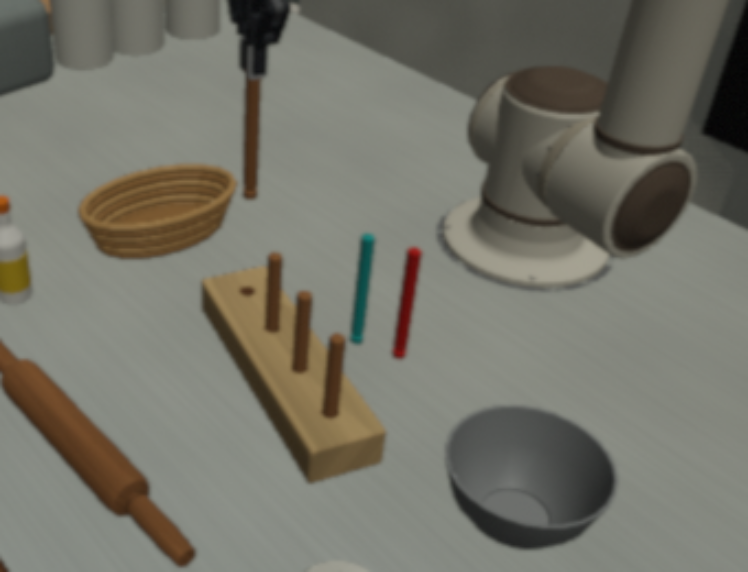

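The scene crop shows the whole peg hanging vertical in the jaws (foot at (250,195)), the bore empty at (248,291), and the other three pegs standing.

```bash
python3 -m inch '[[-0.3,2.5,0,0],[-1,7,0,0],[-1.7,13,0,0],[-2.5,19,0,0],[-3.2,25,0,0],[-4,31,0,0],[-4.7,37,0,0],[-5.3,41,0,0]]'
python3 -m inch '[[0,1,0,0],[0,1.8,-1,0],[0,1.8,-4,0],[0,1.8,-8,0],[0,1.8,-12,0],[0,1.8,-15.5,0],[0,1.8,-17.8,0],[0,1.8,-18,0]]'
python3 - <<'E'
from h import *
o=bot.get_obs();print(o["ee_pos"],o["wrist_force"])
s=bot.camera("scene");t=bot.camera("top")
a=cv2.resize(s["img"][100:320,300:480],None,fx=2.1,fy=2.1);b=cv2.resize(t["img"][130:350,40:220],None,fx=2.1,fy=2.1)
save({"img":np.hstack([a,b])},"bowl.png")
E
```

```text
time: 31.0
ee_pos: [0.4068, 0.3389, 0.3319]
tcp_rot: [-180.0, -0.0, 165.2]
wrist_force: [0.6, -0.5, -0.1]
opening: 0.0148
grasp_force: 44.0
time: 32.0
ee_pos: [0.4072, 0.3527, 0.1507]
tcp_rot: [-179.9, -0.1, 165.0]
wrist_force: [0.7, -0.0, -0.2]
opening: 0.0145
grasp_force: 44.1
[0.40723218 0.35266547 0.1506977 ] [ 0.71459384 -0.0477     -0.20382663]
```

View pics/bowl.png

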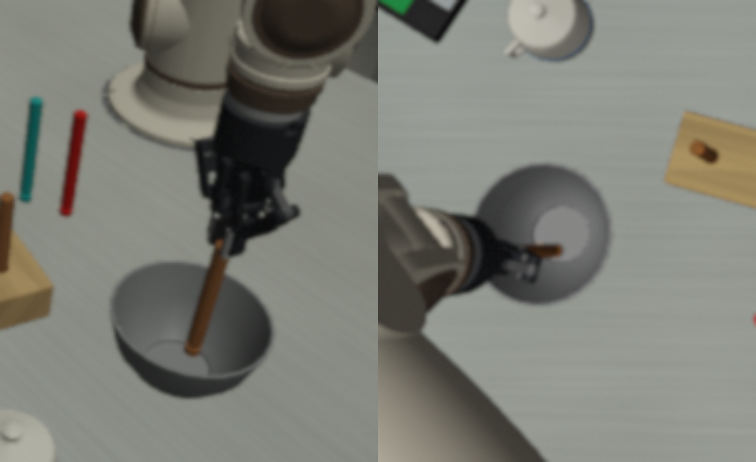

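```bash
python3 - <<'E'
from h import *
s=bot.camera("scene");t=bot.camera("top")
a=[193/2.1+300,350/2.1+100];b=[(560-378)/2.1+40,250/2.1+130]
for z in(.01,.02,.03):print(z,atz(s,a,z),atz(t,b,z))
E
python3 -m inch '[[0,0,-0.3,0],[0,0,-0.6,0],[0,0,-0.8,0],[0,0,-0.8,0],[0,0,-0.8,0],[0,0,-0.8,0],[0,0,-0.8,0],[0,0,-0.8,0]]' - 30
```

```text
0.01 [0.39767419 0.35019288 0.01      ] [0.40606872 0.34881293 0.01      ]
0.02 [0.40635441 0.35492764 0.02      ] [0.40624794 0.34571224 0.02      ]
0.03 [0.41503462 0.3596624  0.03      ] [0.40642716 0.34261155 0.03      ]
time: 33.2
ee_pos: [0.4076, 0.3544, 0.1445]
tcp_rot: [180.0, 0.0, 165.1]
wrist_force: [0.5, 0.7, -0.2]
opening: 0.015
grasp_force: 44.1
```

```bash
python3 -m inch '[[0,0,-0.1,0],[0,0,-0.2,0],[0,0,-0.3,0],[0,0,-0.4,0],[0,0,-0.4,0],[0,0,-0.4,0],[0,0,-0.4,0],[0,0,-0.4,0]]' - 25
```

```text
time: 34.2
ee_pos: [0.4076, 0.3544, 0.1405]
tcp_rot: [180.0, 0.0, 165.1]
wrist_force: [0.2, -0.5, -0.2]
opening: 0.0152
grasp_force: 44.1
```

```bash
python3 -m inch '[[0,0,-0.1,0],[0,0,-0.2,0],[0,0,-0.3,0],[0,0,-0.3,0],[0,0,-0.3,0],[0,0,-0.3,0],[0,0,-0.3,0],[0,0,-0.3,0]]' 0.5 20
```

```text
time: 35.2
ee_pos: [0.4086, 0.3552, 0.14]
tcp_rot: [179.8, 0.2, 165.1]
wrist_force: [-0.3, -0.1, 14.3]
opening: 0.0144
grasp_force: 45.6
```

```bash
python3 -m inch '[[0,0,0.2,0],[0,0,0.2,0],[-0.6,0.16,0.2,0],[-1.2,0.32,0.15,0],[-1.8,0.48,0.1,0],[-2.4,0.64,0,0],[-2.4,0.64,0,0],[-2.4,0.64,0,0]]' 1.6 20
```

```text
time: 36.2
ee_pos: [0.3839, 0.3613, 0.1386]
tcp_rot: [179.9, 0.1, 165.1]
wrist_force: [-0.3, 0.7, 8.4]
opening: 0.0162
grasp_force: 23.9
```

```bash
python3 -m inch '[[-0.4,0.11,-0.05,0],[-0.8,0.21,-0.15,0],[-1.2,0.32,-0.25,0],[-1.6,0.43,-0.4,0],[-2,0.53,-0.5,0],[-2.4,0.64,-0.65,0],[-2.4,0.64,-0.65,0],[-2.4,0.64,-0.65,0]]'
python3 - <<'E'
from h import *
s=bot.camera("scene");t=bot.camera("top")
a=cv2.resize(s["img"][100:320,300:480],None,fx=2.1,fy=2.1);b=cv2.resize(t["img"][130:350,40:220],None,fx=2.1,fy=2.1)
save({"img":np.hstack([a,b])},"lean.png")
E
```

```text
time: 37.2
ee_pos: [0.3597, 0.3678, 0.1321]
tcp_rot: [179.9, 0.0, 165.1]
wrist_force: [-2.2, 0.5, 9.5]
opening: 0.0162
grasp_force: 27.3
```

View pics/lean.png

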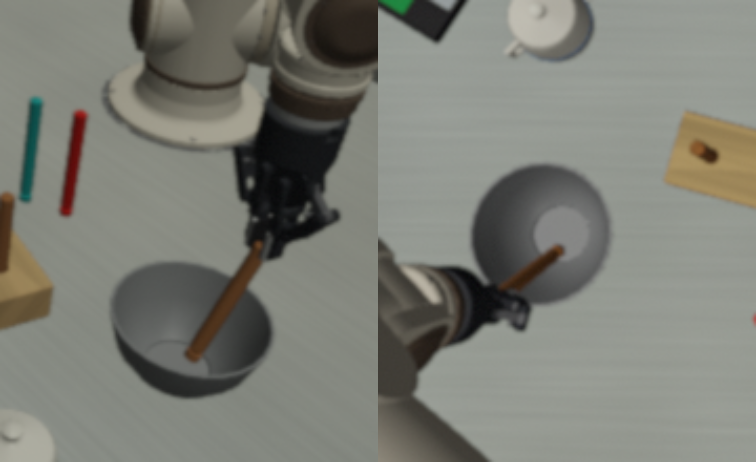

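The peg now leans about 20° with its foot on the floor at (190,355) in the crop, and the bowl hasn't moved. I'll lean it further toward the rim.

```bash
python3 -m inch '[[-0.3,0.08,-0.1,0],[-0.6,0.16,-0.2,0],[-0.9,0.24,-0.35,0],[-1.2,0.32,-0.5,0],[-1.5,0.4,-0.65,0],[-1.8,0.48,-0.8,0],[-1.8,0.48,-0.8,0],[-1.8,0.48,-0.8,0]]'
python3 - <<'E'
from h import *
s=bot.camera("scene");t=bot.camera("top")
a=cv2.resize(s["img"][100:320,300:480],None,fx=2.1,fy=2.1);b=cv2.resize(t["img"][130:350,40:220],None,fx=2.1,fy=2.1)
save({"img":np.hstack([a,b])},"lean2.png")
E
```

```text
time: 38.3
ee_pos: [0.3415, 0.3726, 0.1239]
tcp_rot: [179.9, -0.0, 165.1]
wrist_force: [-1.9, 0.6, 8.5]
opening: 0.0162
grasp_force: 30.2
```

View pics/lean2.png

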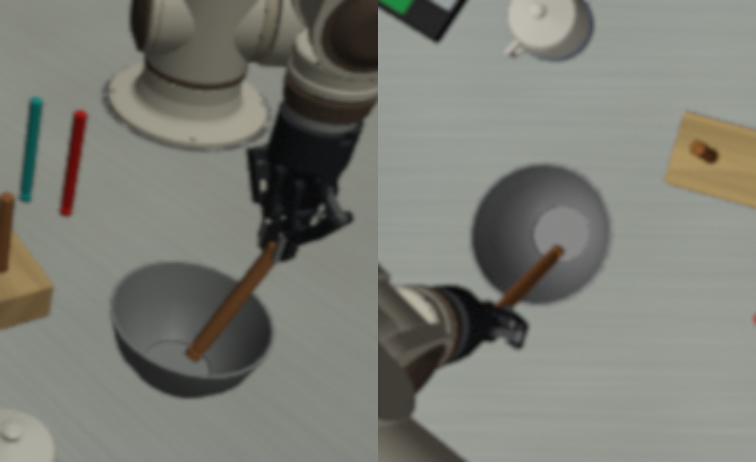

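```bash
python3 -m inch '[[-0.2,0.05,-0.1,0],[-0.4,0.11,-0.2,0],[-0.6,0.16,-0.3,0],[-0.8,0.21,-0.42,0],[-1,0.27,-0.55,0],[-1.2,0.32,-0.68,0],[-1.2,0.32,-0.68,0],[-1.2,0.32,-0.68,0]]'
```

```text
time: 39.4
ee_pos: [0.3294, 0.3757, 0.1168]
tcp_rot: [179.9, -0.0, 165.1]
wrist_force: [-3.5, 0.6, 8.1]
opening: 0.0164
grasp_force: 31.7
```

```bash
python3 -m inch '[[-0.1,0.03,-0.06,0],[-0.2,0.05,-0.12,0],[-0.3,0.08,-0.18,0],[-0.4,0.11,-0.25,0],[-0.5,0.13,-0.32,0],[-0.6,0.16,-0.4,0],[-0.6,0.16,-0.4,0],[-0.6,0.16,-0.4,0]]'
python3 - <<'E'
from h import *
s=bot.camera("scene");t=bot.camera("top")
a=cv2.resize(s["img"][100:320,300:480],None,fx=2.1,fy=2.1);b=cv2.resize(t["img"][130:350,40:220],None,fx=2.1,fy=2.1)
save({"img":np.hstack([a,b])},"lean3.png")
E
```

```text
time: 40.4
ee_pos: [0.3236, 0.3774, 0.1131]
tcp_rot: [179.9, 0.0, 165.1]
wrist_force: [-2.7, 0.3, 8.2]
opening: 0.016
grasp_force: 32.6
```

View pics/lean3.png

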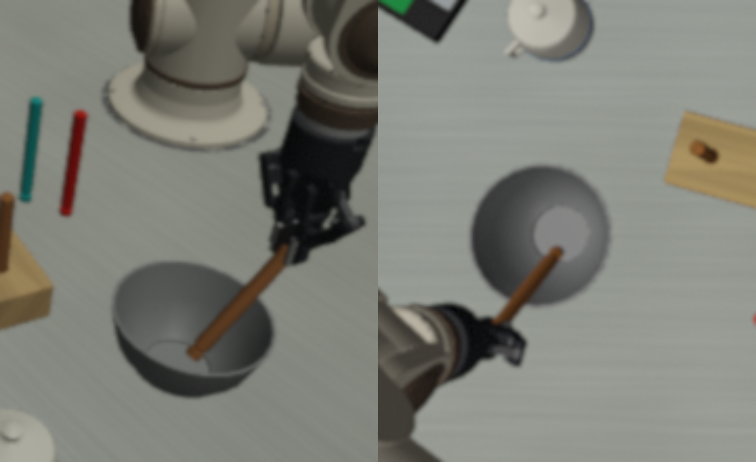

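The peg has reached the rim; the bowl edge has shifted by about 1 px. I'll ease the preload, release, and retreat upward.

```bash
python3 -m inch '[[0.05,0,0.1,0],[0.05,0,0.15,0],[0.05,0,0.15,0],[0.05,0,0.15,0],[0.05,0,0.15,0],[0.05,0,0.15,0],[0.05,0,0.15,0],[0.05,0,0.15,0]]'
python3 -m inch '[[0,0,0,0],[0,0,0,0],[0,0,0,0],[0,0,0,0],[0,0,0,0],[0,0,0,0],[0,0,0,0],[0,0,0,0]]' 4.5 20
python3 -m inch '[[0,0,1,0],[0,0,3,0],[0,0,6,0],[0,0,9,0],[0,0,12,0],[0,0,14,0],[0,2,15,0],[0,4,15,0]]'
python3 - <<'E'
from h import *
s=bot.camera("scene");t=bot.camera("top")
for n,c in(("s",s),("t",t)):
    for th in("bowl","sugar_pot","rolling_pin","banneton"):
        print(n,th,[np.round(r["point"],1) for r in bot.landmark_of(th,c)[:2]])
a=cv2.resize(s["img"][100:320,300:480],None,fx=2.1,fy=2.1);b=cv2.resize(t["img"][130:350,40:220],None,fx=2.1,fy=2.1)
save({"img":np.hstack([a,b])},"end.png")
E
```

```text
time: 41.5
ee_pos: [0.3241, 0.3769, 0.1138]
tcp_rot: [180.0, -0.0, 165.1]
wrist_force: [-0.6, 1.0, 4.9]
opening: 0.016
grasp_force: 32.2
time: 42.5
ee_pos: [0.3241, 0.3768, 0.1137]
tcp_rot: [-180.0, 0.0, 165.1]
wrist_force: [0.1, 0.8, -0.3]
opening: 0.0451
grasp_force: 0.0
time: 43.5
ee_pos: [0.3244, 0.4175, 0.2656]
tcp_rot: [179.9, 0.1, 165.0]
wrist_force: [0.2, -0.6, -0.4]
opening: 0.0452
grasp_force: 0.0
s bowl [array([381.5, 275.2])]
s sugar_pot [array([303.1, 336.1])]
s rolling_pin [array([183.3, 243. ])]
s banneton [array([220.4, 147. ])]
t bowl [array([125.3, 240.6])]
t sugar_pot [array([124.8, 144.7]), array([127.5, 240.5])]
t rolling_pin [array([265.6, 120.1])]
t banneton [array([109.3, 264.5]), array([128. , 239.4])]
```

View pics/end.png

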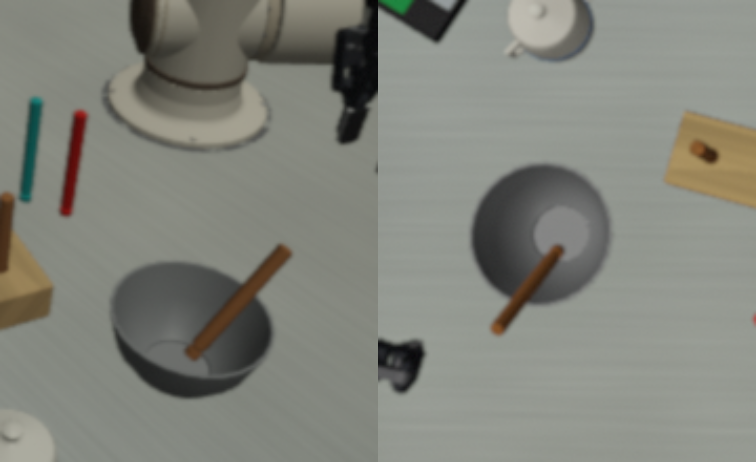

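The peg rests in the bowl with its foot at (192,355) and its top at (284,250) in the crop. The bowl is back where it was and the gripper is clear.

```bash
python3 -c "
from workcell import bot
print(bot.job_done())"
```

```text
the job is handed in; nothing more can be done
None
```

I handed the job in at about 44 s on the robot's clock: peg a (bore at y = -120 mm) was the loose one, and it now leans in the grey bowl, foot on the floor and side on the rim, with pegs b, c and d still in the rack.

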